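Turn the pattern board to the stop bar, then set the float-air valve two turns open

TASK

On the air-float cutting table, first turn the white pattern board so that its blue edge lies flat against the aluminium stop bar, the whole edge backed by the bar. Then set the float air: turn the red valve wheel by its black crank handle clockwise until it is closed at its stop, back it off exactly two full turns, and finish there still holding the crank handle between the fingers - do not let go. Leave the board against the bar, and leave the other things on the table alone.

Things in the scene. Friction and masses are not known exactly. Their poses are not given: they have to be found in the camera images.
- board: white board 110 mm (its x) x 140 mm (its y) x 20 mm thick, loose, about 0.3 to 0.6 kg, lying flat; origin at the centre of its underside. Its +x side is the blue edge (140 mm long, with a blue stripe on top). A dark wooden grip bar stands on its middle: 20 mm wide (x), 80 mm long (y), from 20 to 60 mm above the table. At the start the blue edge faces roughly along the stop bar, towards its -y end, about a quarter turn from where it must go
- board_grip (a point): point on the board's grip bar, on the board's centre, 45 mm above its underside; axes as the board's
- blue_edge (a point): middle of the blue edge's face, 10 mm above the board's underside; axes as the board's
- bar_face (a point): middle of the stop bar's working face (the side nearer the robot), 10 mm above the table; x points into the bar, square to the face, y along it. The bar is fixed, aluminium, 280 mm long, 25 mm thick, 30 mm high; each start has it elsewhere on the table
- wheel (a joint): turning angle of the valve wheel in rad: 0 = closed at its hard stop, grows anticlockwise seen from above (opening); two turns open = 12.57; the range ends at 18.8. Starts about 0.3 to 0.8 turn open. Stays where it is left; turning it takes about 2 to 3 N at the crank handle
- wheel_hub (a point): centre of the red valve wheel, on its upright axis, in the plane of the rim, 75 mm above the table. Rim 134 mm across outside, 14 mm thick; the hub's highest part is 16 mm above this point. The brass valve below is bolted to the table, its place and turn differ from start to start
- crank_grip (a point): middle of the upright black crank handle that stands on the rim, 60 mm from the wheel's axis and 114 mm above the table. A cylinder 20 mm in diameter and 53 mm high (84 to 137 mm above the table) that spins freely about its own upright axis, so a gripper that holds it can go round without turning
- crank: the same crank handle; origin at the centre of its foot, 30 mm below crank_grip, z up
- weight: dark steel pattern weight, 60 mm across, 52 mm high; a bystander, to be left alone; origin on its underside
- tape: yellow roll of tape lying flat, 90 mm across, 24 mm high; a bystander, to be left alone; origin on its underside
- mug: blue mug, 76 mm across, 80 mm high; a bystander, to be left alone; origin on its underside
- spool: orange thread cone, 56 mm across, 72 mm high; a bystander, to be left alone; origin on its underside
- driver: screwdriver lying flat; a bystander, to be left alone; origin at its middle
- oil: white bottle with red cap, 52 mm across, 130 mm high; a bystander, to be left alone; origin on its underside
- clip: steel cloth clip lying flat, about 165 x 45 x 12 mm; a bystander, to be left alone; origin on its underside
Things that resemble listed ones, but are neither listed nor needed, are in the scene too. What is shaped like the part that bears wheel but green is not meant.

How it is judged:
By the outcome, as a careful person would: the job done as asked, in the order asked, and still so for the second after the job is handed in, while the arm keeps its last pose, push and grip.
It also fails if it takes over 72 s, if anything falls off the work surface, if the arm or the gripper's body presses on something with over 40 N, if the wrist force passes 120 N, or if a joint passes its speed limit or range.

ROBOT

A 6-joint arm with a two-finger parallel gripper is mounted at the origin on the work surface. World frame = base frame: x ahead of the robot, y to its left, z up, the work surface at z = 0. Lengths are in m, angles in degrees, forces in N, time in s.
With the tool pointing down it reaches from about 0.375 to 0.975 m from the base axis. Payload 3.8 kg.
Tool frame: the origin (TCP) lies on the centre line of the jaws, within the pads' length; the fingertips stand 22 mm ahead of it and the grasp point (between the pads) lies 3 mm ahead of it (arm.tips_ahead is the y of the fingertips in the tool frame, in m); y points along the fingers, z is the direction in which the jaws open and shut, and the axes are right-handed (so a half turn about y gives the same grasp; the last joint's range is limited). The gripper opens to 85 mm and grips with 20 to 120 N. Pads are 22 mm wide; open, the fingers measure 114 mm over their backs; the gripper's body (76 mm by 85 mm) begins 54 mm behind the grasp point. The pads swing forward as they close: fully open they stand 13 mm farther back than shut.
Start: joints at [-69.551, 15.12, 91.902, -0, 72.978, -2.114], TCP at [0.259, -0.623, 0.228] pointing down, gripper open.
Joint ranges: [-150.88, 150.88], [-54.13, 125.18], [17.81, 147.31], [-75.09, 255.09], [0, 152.58], [-146.25, 146.25]. Speed limits (degrees/s): [147.25, 147.25, 180, 180, 180, 180].

INTERFACE

Orientations are given as [roll, pitch, yaw] about the fixed x, y, z axes, in that order (R = Rz(yaw) Ry(pitch) Rx(roll)).
In Python, from workcell import arm gives the robot as it stands.
- The arm moves only by the tool carry_out, never from a script. Its argument "deltas" is a list of rows, each a list of 6 numbers: the shift along the world's x, y, z in mm, then the turn, a rotation vector about the world's x, y, z in rad. A call has 1 to 12 rows; each row is the pose to reach, as a shift and turn from the pose commanded when the call began; what a row does not reach only later rows make up. A row lasts 1/10 s, in which the tool goes at most 50 mm and 8.59 degrees, less where a joint would pass 70% of its speed; a pose out of reach is approached as far as the arm can. A call with a gripper value outside its range is refused whole. "jaw" is the opening, from 0 (shut) to 1 (fully open), set as the call begins (left out, the last holds). The fingers move at their own pace and stop on an object; "grip_force" is the grip in N (left out, the last holds). Time passes only in rows, so rows that repeat a pose let the fingers close. It gives the time, the measured TCP pose, the force and the opening at its end, in the units of the state.
- arm.observe(): the state, without advancing time (a new reading comes with each control period).
- arm.snapshot(name): name is "scene" or "top"; returns the picture (384x512x3 uint8, red, green, blue); there is no depth.
- arm.camera_params(name): a dict with "fx", "fy", "cx", "cy" (pixels), "camera_from_world" (4x4, takes a point from world to camera coordinates). Camera axes: x right, y up, looking along -z (the intrinsics and any distortion apply to the point x, -y, -z); pixel columns grow to the right and rows downward; lengths in m; the calibration is good to about 2 mm. A picture is of the moment at which its call begins. camera_params takes no time and is no camera call.
- arm.sign_off(): hands the job in, once; it reports no verdict.
The state is a dict: "time": time; "qpos": joint angles; "qd": joint speeds; "joint_efforts": joint torques, N m; "tool_pos": TCP position; "orientation": TCP orientation; "force": force on the tool from outside, world axes, zero at the start; "torque": the same for the moment, N m; "grip_width": opening from 0.0 (shut) to 1.0 (fully open).
Only numpy, scipy, OpenCV 4.12 (cv2) and the standard library are available. Lean on these libraries where they do the work, as an engineer would, in place of code of your own. Each camera call takes 0.05 s, during which the arm holds its last target. There are 200 camera calls.

## Working session

There is one attempt and no reset: what is moved stays moved. The work goes in short steps, Python scripts to look and compute and a tool call to move; the robot and the scene stay as the last step left them, time stands still between calls to the robot, and variables do not carry over. Pictures are saved under pics/ and viewed, about 8 in all and at most 12, crops included, and the job is handed in when it is done.

Besides the shell and the picture viewer there is one more tool, called after ">>>" in YAML: its name, and indented under it one key for each argument. carry_out: Moves the arm, as the interface text tells. Its arguments: {"type":"object","properties":{"deltas":{"type":"array"},"jaw":{"type":"number"},"grip_force":{"type":"number"}},"required":["deltas"]}

```bash
ls; mkdir -p pics; cat > h.py <<'E'
import numpy as np, cv2
from workcell import arm
def snap(n,f):
    im=arm.snapshot(n); cv2.imwrite('pics/'+f,im[:,:,::-1]); return im
def ray(n,uv):
    p=arm.camera_params(n); T=np.linalg.inv(np.array(p['camera_from_world']))
    K=np.array([[p['fx'],0,p['cx']],[0,p['fy'],p['cy']],[0,0,1.]])
    d=np.array(p.get('distortion',p.get('dist',np.zeros(5))),float)
    q=cv2.undistortPoints(np.array(uv,float).reshape(-1,1,2),K,d).reshape(-1,2)
    D=np.c_[q[:,0],-q[:,1],-np.ones(len(q))]@T[:3,:3].T
    return T[:3,3],D
def onz(n,uv,z):
    o,D=ray(n,uv); return o+D*((z-o[2])/D[:,2])[:,None]
def proj(n,P):
    p=arm.camera_params(n);T=np.array(p['camera_from_world']);P=np.atleast_2d(P)
    c=P@T[:3,:3].T+T[:3,3]; return np.c_[p['fx']*c[:,0]/-c[:,2]+p['cx'],p['fy']*-c[:,1]/-c[:,2]+p['cy']]
E
python3 - <<'E'
from h import *
print(arm.camera_params('top')); print(arm.camera_params('scene')); print(arm.observe(), arm.tips_ahead)
a=snap('top','top0.png'); b=snap('scene','scene0.png')
E
```

```text
pics
{'fx': 398.36778244050964, 'fy': 398.36778244050964, 'cx': 259.5297263586234, 'cy': 188.6974912058032, 'camera_from_world': array([[-0.01142126, -0.99992217,  0.00502132, -0.03355464],
       [ 0.97605287, -0.0100574 ,  0.21730081, -0.54864729],
       [-0.21723339,  0.00738293,  0.97609177, -1.10664856],
       [ 0.        ,  0.        ,  0.        ,  1.        ]])}
{'fx': 424.65578681978593, 'fy': 424.65578681978593, 'cx': 258.2881944670099, 'cy': 188.19413049270827, 'camera_from_world': array([[-0.59003327,  0.8071075 ,  0.02093371,  0.34556629],
       [-0.53357737, -0.40926657,  0.74013246,  0.19694599],
       [ 0.60593393,  0.42553303,  0.67213519, -1.90576936],
       [ 0.        ,  0.        ,  0.        ,  1.        ]])}
{'time': 0.0, 'qpos': array([-6.95519979e+01,  1.51716841e+01,  9.19820793e+01, -3.48663600e-04,
        7.29760519e+01, -2.11364921e+00]), 'qd': array([-0.09943499, -0.01991692,  0.01112506,  0.09937036,  0.12424538,
       -0.12838563]), 'joint_efforts': array([ 7.38559884e-04, -5.15113378e+01, -3.67312253e+01, -1.06283958e-04,
        1.27795018e-02,  1.16478347e-05]), 'tool_pos': array([ 0.25872678, -0.62264745,  0.22672454]), 'orientation': array([-9.01297393e+01,  4.45488879e-03, -1.57438251e+02]), 'force': array([-0.43577294, -0.79507259,  0.31458918]), 'torque': array([-0.00267225, -0.06887921, -0.04733786]), 'grip_width': 1.0018278673311216} 0.022
```

View pics/top0.png

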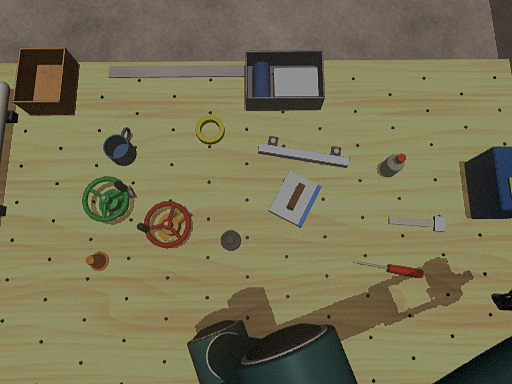

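View pics/scene0.png

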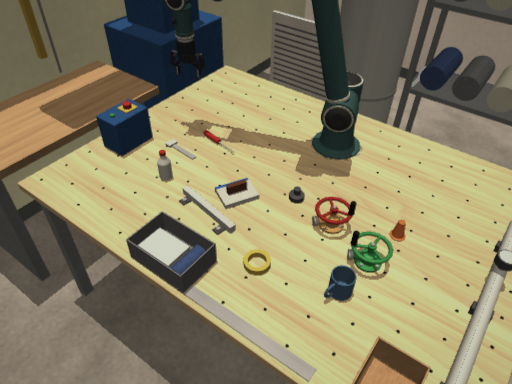

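Top view: the board is at (295,198) with its blue edge to the right (-y), the stop bar at (303,155), the red wheel at (168,224) and its black crank at about (145,227). These could be mistaken for what I want:
- **Wheel:** the green wheel at (107,199), with its crank at (123,187). Not meant, because it is green.
- **Board:** the white panel in the grey box at (296,82). Not meant.
- **Stop bar:** the flat grey strip at (177,72) and the clip at (416,223). Not meant.

Next I'll measure and check the choice in one crop.

```bash
cat > meas.py <<'E'
from h import *
def board(im):
    hsv=cv2.cvtColor(im,cv2.COLOR_RGB2HSV)
    return hsv
E
python3 - <<'E'
from h import *
a=cv2.imread('pics/top0.png')[:,:,::-1].copy(); b=cv2.imread('pics/scene0.png')[:,:,::-1].copy()
def crop(im,x0,y0,x1,y1,s): return cv2.resize(im[y0:y1,x0:x1],None,fx=s,fy=s,interpolation=cv2.INTER_CUBIC)
c1=crop(a,130,130,360,255,3.4); c2=crop(b,180,165,400,260,3.55)
w=min(c1.shape[1],c2.shape[1]); o=np.vstack([cv2.resize(c1,(560,304)),cv2.resize(c2,(560,242))])
cv2.imwrite('pics/crop0.png',np.vstack([cv2.resize(c1,(690,310))[:, :],cv2.resize(c2,(690,285))])[:,:,::-1])
for n,im in(('top',a),('scene',b)):
    hsv=cv2.cvtColor(im,cv2.COLOR_RGB2HSV); H,S,V=cv2.split(hsv)
    red=(((H<6)|(H>174))&(S>150)&(V>90)).astype(np.uint8)
    blue=((H>98)&(H<125)&(S>110)&(V>90)).astype(np.uint8)
    white=((S<45)&(V>150)).astype(np.uint8)
    for nm,m in(('red',red),('blue',blue),('white',white)):
        k,l,st,c=cv2.connectedComponentsWithStats(m)
        for i in range(1,k):
            if st[i,4]>25: print(n,nm,st[i],c[i].round(1))
E
```

```text
top red [398 154   8   8  48] [401.4 157.4]
top red [144 201  46  46 518] [167.6 223.9]
top red [389 265  29  10 154] [401.2 269.6]
top blue [495 148  17  61 486] [504.  173.8]
top blue [298 185  23  42 177] [309.3 205.3]
top white [275  75  43  21  71] [299.8  91.6]
top white [259 145  90  20 144] [304.2 156.4]
top white [435 217  10  14  37] [437.5 225.2]
scene red [123 101   8   5  29] [126.  103.3]
scene red [204 131  16  12  75] [211.2 136.1]
scene red [315 197  36  27 312] [332.2 210. ]
scene blue [199  11  22  16 160] [206.9  17.3]
scene blue [108  18  24  12 159] [120.4  24.1]
scene blue [ 97 100  49  26 411] [119.2 113.8]
scene white [273  10  42  13  74] [294.4  16.1]
scene white [166 139  11   7  38] [170.7 142. ]
scene white [173 145  22  13  76] [183.4 150.8]
scene white [158 159  10   6  44] [162.1 161.8]
scene white [217 179  42  26 410] [237.1 194.1]
scene white [183 186  52  42 348] [208.7 206.5]
scene white [500 224  12  40 280] [507.1 247.7]
scene white [138 228  51  38 993] [163.5 246.1]
scene white [ 449  272   54  112 1615] [476.5 330.4]
scene white [ 186  287  130   94 1886] [252.3 333.6]
```

View pics/crop0.png

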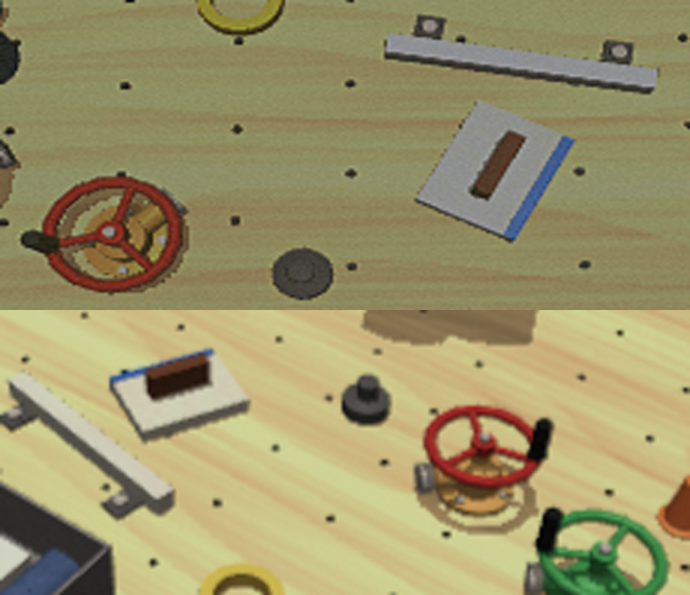

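The crop confirms the choice: red wheel with its crank at the left in the top view (about (143,227)), and a white board with the blue stripe on its right. Now the poses.

```bash
cat > meas.py <<'E'
from h import *
def mask(im,x0,y0,x1,y1,f):
    hsv=cv2.cvtColor(im,cv2.COLOR_RGB2HSV).astype(int); m=np.zeros(im.shape[:2],np.uint8)
    m[y0:y1,x0:x1]=f(hsv[y0:y1,x0:x1,0],hsv[y0:y1,x0:x1,1],hsv[y0:y1,x0:x1,2]); return m
def biggest(m):
    c,_=cv2.findContours(m,cv2.RETR_EXTERNAL,cv2.CHAIN_APPROX_NONE); return max(c,key=cv2.contourArea).reshape(-1,2)
def rect(n,c,z):
    P=(onz(n,c,z)[:,:2]*1000).astype(np.float32); r=cv2.minAreaRect(P); return r,cv2.boxPoints(r)
E
python3 - <<'E'
from meas import *
a=cv2.imread('pics/top0.png')[:,:,::-1].copy(); b=cv2.imread('pics/scene0.png')[:,:,::-1].copy()
for y,x in((200,285),(205,311),(157,303),(153,300),(165,285),(197,298),(228,143),(218,172),(230,240)): print((x,y),cv2.cvtColor(a,cv2.COLOR_RGB2HSV)[y,x])
# board top
for f in (45,60):
    m=mask(a,262,166,330,234,lambda H,S,V:((S<f)&(V>100))|((H>98)&(H<125)&(S>90)&(V>80)))
    print('board',f,*rect('top',biggest(m),.02))
m=mask(a,262,166,330,234,lambda H,S,V:(H>98)&(H<125)&(S>90)&(V>80)); print('stripe',*rect('top',biggest(m),.02))
m=mask(a,262,166,330,234,lambda H,S,V:((H<12)|(H>170))&(S>70)&(V<150)); print('grip',*rect('top',biggest(m),.06))
for t in (110,135,150):
    m=mask(a,250,135,360,172,lambda H,S,V:(S<50)&(V>t)); print('bar',t,*rect('top',biggest(m),.03))
m=mask(b,175,180,240,235,lambda H,S,V:(S<60)&(V>170)); print('bar scene',*rect('scene',biggest(m),.03))
# wheel: ellipse of outer red contour
for n,im,w in(('top',a,(135,190,200,255)),('scene',b,(305,190,365,232))):
    m=mask(im,*w,lambda H,S,V:((H<7)|(H>173))&(S>120)&(V>70))
    c=biggest(m); P=(onz(n,c,.078)[:,:2]*1000).astype(np.float32)
    print('wheel',n,cv2.fitEllipse(P),cv2.minEnclosingCircle(P))
for n,im,w in(('top',a,(130,215,152,238)),('scene',b,(345,195,362,222))):
    m=mask(im,*w,lambda H,S,V:V<70)
    c=biggest(m); print('crank',n,cv2.minAreaRect(c.astype(np.float32)),c.min(0),c.max(0)); 
E
```

```text
(285, 200) [ 90   3 146]
(311, 205) [111 156 131]
(303, 157) [105  10 158]
(300, 153) [102   9 147]
(285, 165) [ 29  78 144]
(298, 197) [ 10 158  76]
(143, 228) [30 81 38]
(172, 218) [ 19 144  85]
(240, 230) [ 29  82 143]
board 45 ((528.5650024414062, -146.7096405029297), (110.70093536376953, 140.44952392578125), 61.81565856933594) [[ 440.52402 -162.3295 ]
 [ 564.3208  -228.66519]
 [ 616.60596 -131.08978]
 [ 492.8092   -64.75409]]
board 60 ((528.6558227539062, -146.5438232421875), (111.07901763916016, 140.45309448242188), 61.81565856933594) [[ 440.524   -162.32947]
 [ 564.3239  -228.66685]
 [ 616.78766 -130.75818]
 [ 492.98773  -64.42079]]
stripe ((504.61810302734375, -188.41781616210938), (12.135026931762695, 137.6468505859375), 61.94013977050781) [[ 441.0303  -161.39803]
 [ 562.4977  -226.14626]
 [ 568.20593 -215.4376 ]
 [ 446.73853 -150.68938]]
grip ((528.935546875, -152.31922912597656), (4.7265520095825195, 36.23384094238281), 64.83621215820312) [[ 511.53308 -146.75478]
 [ 544.32825 -162.16167]
 [ 546.338   -157.88368]
 [ 513.54285 -142.47679]]
bar 110 ((663.667236328125, -175.24
[... 738 characters left out ...]
56 ]
 [ 650.4931   -316.89172 ]
 [ 698.5854    -42.298706]
 [ 672.70807   -37.76654 ]]
wheel top ((445.9300231933594, 221.6573486328125), (118.8808822631836, 119.95720672607422), 123.15128326416016) ((445.9632873535156, 223.73089599609375), 65.5967788696289)
wheel scene ((450.1672668457031, 220.73297119140625), (118.11727142333984, 127.18572235107422), 107.31964111328125) ((446.6799011230469, 224.05442810058594), 67.3965072631836)
crank top ((143.1293182373047, 227.1982879638672), (12.99933910369873, 7.353161334991455), 23.198589324951172) [137 223] [149 232]
crank scene ((351.8018798828125, 207.94338989257812), (5.082340240478516, 14.010775566101074), 15.945395469665527) [348 201] [355 215]
```

```bash
python3 - <<'E'
from meas import *
o1,d1=ray('top',[[143.1,227.2]]); o2,d2=ray('scene',[[351.8,207.9]])
A=np.c_[d1[0],-d2[0]]; s=np.linalg.lstsq(A,o2-o1,rcond=None)[0]; p,q=o1+s[0]*d1[0],o2+s[1]*d2[0]
print('crank tri',(p*1000).round(1),(q*1000).round(1))
print('top-of-crank end z137',(onz('top',[[138.5,225.5]],.137)*1000).round(), 'scene',(onz('scene',[[353.3,203]],.132)*1000).round())
for nm,uv,z in(('hub',[168,223.5],.09),('weight',[231,240],.05),('greencrank',[119,184],.137),('greencrank',[125,190],.09),('tape',[210,130],.02),('mug',[119,150],.08),('spool',[97,260],.03)): print(nm,(onz('top',[uv],z)*1000).round())
# predicted pixels for hub and crank hypothesis
for ang in range(60,121,10):
  print(ang,[proj(n,np.array([[.446+.06*np.cos(np.radians(ang)),.223+.06*np.sin(np.radians(ang)),.114]])).round(1).tolist() for n in('top','scene')])
E
```

```text
crank tri [432.5 281.  110.1] [432.5 280.8 110.1]
top-of-crank end z137 [[434. 286. 137.]] scene [[430. 281. 132.]]
hub [[445. 218.  90.]]
weight [[400.  44.  50.]]
greencrank [[548. 345. 137.]]
greencrank [[542. 344.  90.]]
tape [[747. 113.  20.]]
mug [[665. 372.  80.]]
spool [[349. 432.  30.]]
60 [[[145.7, 211.2]], [[344.5, 213.6]]]
70 [[[143.9, 214.7]], [[347.0, 212.6]]]
80 [[[142.7, 218.3]], [[349.1, 211.2]]]
90 [[[142.2, 222.1]], [[350.8, 209.6]]]
100 [[[142.3, 225.9]], [[351.9, 207.7]]]
110 [[[143.1, 229.6]], [[352.5, 205.8]]]
120 [[[144.6, 233.0]], [[352.6, 203.7]]]
```

>>> carry_out:
  deltas:
    - [40,50,0,0,0,-0.14]
    - [80,100,0,0,0,-0.28]
    - [115,150,0,0,0,-0.42]
    - [150,200,0,0,0,-0.56]
    - [180,250,0,0,0,-0.7]
    - [205,300,0,0,0,-0.84]
    - [230,350,0,0,0,-0.887]
    - [250,400,-10,0,0,-0.887]
    - [260,440,-40,0,0,-0.887]
    - [268,465,-70,0,0,-0.887]
    - [270,476,-90,0,0,-0.887]
    - [270,476,-100,0,0,-0.887]
  jaw: 1

```text
time: 1.3
tool_pos: [0.5291, -0.1442, 0.1266]
orientation: [-90.0, -0.0, 151.9]
force: [1.1, -0.2, -0.2]
grip_width: 1.002
```

>>> carry_out:
  deltas:
    - [0,0,-25,0,0,0]
    - [0,0,-50,0,0,0]
    - [0,0,-70,0,0,0]
    - [0,0,-77,0,0,0]
    - [0,0,-77,0,0,0]
  jaw: 1

```text
time: 1.8
tool_pos: [0.5276, -0.1469, 0.0496]
orientation: [-90.0, -0.2, 151.7]
force: [-0.2, -0.2, 0.6]
grip_width: 1.002
```

>>> carry_out:
  deltas:
    - [0,0,0,0,0,0]
    - [0,0,0,0,0,0]
    - [0,0,0,0,0,0]
    - [0,0,0,0,0,0]
    - [0,0,0,0,0,0]
    - [0,0,0,0,0,0]
    - [0,0,0,0,0,0]
    - [0,0,0,0,0,0]
    - [0,0,0,0,0,0]
    - [0,0,0,0,0,0]
  jaw: 0
  grip_force: 40

```text
time: 2.8
tool_pos: [0.5296, -0.1476, 0.052]
orientation: [-90.0, 0.1, 151.7]
force: [-0.4, -0.2, 5.3]
grip_width: 0.213
```

>>> carry_out:
  deltas:
    - [0,0,4,0,0,0]
    - [0,0,4,0,0,0.14]
    - [0,0,4,0,0,0.285]
    - [0,0,4,0,0,0.43]
    - [0,0,4,0,0,0.575]
    - [0,0,4,0,0,0.72]
    - [0,0,4,0,0,0.865]
    - [0,0,4,0,0,1.01]
    - [0,0,4,0,0,1.155]
    - [0,0,4,0,0,1.3]
    - [0,0,4,0,0,1.445]
    - [0,0,4,0,0,1.59]

```text
time: 4.0
tool_pos: [0.5278, -0.1469, 0.054]
orientation: [-90.1, -0.0, -116.8]
force: [-0.9, 0.5, -2.7]
grip_width: 0.213
```

>>> carry_out:
  deltas:
    - [0,0,0,0,0,0.145]
    - [0,0,0,0,0,0.28]
    - [0,0,0,0,0,0.295]
    - [10,-2,0,0,0,0.295]
    - [20,-4,0,0,0,0.295]
    - [30,-6,0,0,0,0.295]
    - [40,-8,0,0,0,0.295]
    - [48,-9,0,0,0,0.295]
    - [54,-10,0,0,0,0.295]
    - [54,-10,0,0,0,0.295]
    - [54,-10,0,0,0,0.295]

```text
time: 5.1
tool_pos: [0.5828, -0.1572, 0.0548]
orientation: [-90.0, 0.0, -100.3]
force: [-0.3, 0.2, -3.1]
grip_width: 0.217
```

```bash
python3 - <<'E'
from meas import *
a=snap('top','top1.png'); b=snap('scene','scene1.png')
cv2.imwrite('pics/crop1.png',np.vstack([cv2.resize(a[120:230,220:380],(640,440)),cv2.resize(b[150:260,150:310],(640,440))])[:,:,::-1][:,:] if 0 else np.hstack([cv2.resize(a[130:240,230:360],(390,330)),cv2.resize(b[150:260,160:290],(390,330))])[:,:,::-1])
o=arm.observe(); print(o['tool_pos'],o['orientation'],o['force'])
E
```

```text
[ 0.58237057 -0.15714345  0.05483346] [-9.00530592e+01  5.81173943e-03 -1.00258172e+02] [-0.10777675 -0.55097949 -3.44291615]
```

View pics/crop1.png

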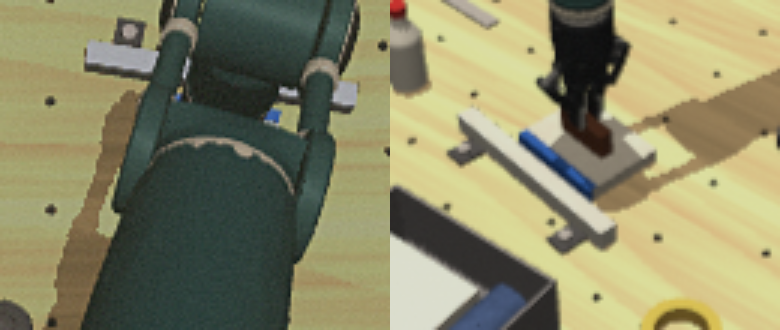

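Blue edge now faces the bar and is parallel to it, with a gap of about 13 mm (scene crop: stripe (555,160), bar (535,180)). Next I'll lower slightly, loosen the grip and push in.

>>> carry_out:
  deltas:
    - [0,0,-2,0,0,0]
    - [4,-0.7,-2,0,0,0]
    - [8,-1.4,-2,0,0,0]
    - [11,-2,-2,0,0,0]
    - [13,-2.4,-2,0,0,0]
    - [15,-2.7,-2,0,0,0]
    - [15,-2.7,-2,0,0,0]
  grip_force: 25

```text
time: 5.9
tool_pos: [0.5972, -0.1598, 0.0527]
orientation: [-90.1, 0.0, -100.3]
force: [-3.9, 0.2, -1.6]
grip_width: 0.211
```

>>> carry_out:
  deltas:
    - [1,-0.2,0,0,0,0]
    - [2,-0.4,0,0,0,0]
    - [2,-0.4,0,0,0,0]

```text
time: 6.2
tool_pos: [0.5973, -0.1599, 0.0525]
orientation: [-90.3, 0.0, -100.2]
force: [-7.9, 1.6, 2.1]
grip_width: 0.215
```

>>> carry_out:
  deltas:
    - [1.5,-0.3,0,0,0,0]
    - [3,-0.5,0,0,0,0]
    - [3,-0.5,0,0,0,0]
    - [3,-0.5,0,0,0,0]
  grip_force: 20

```text
time: 6.6
tool_pos: [0.5974, -0.1599, 0.0524]
orientation: [-90.7, 0.0, -100.2]
force: [-15.6, 2.3, 8.6]
grip_width: 0.215
```

```bash
python3 - <<'E'
from meas import *
b=snap('scene','scene2.png')
m=mask(b,170,170,250,230,lambda H,S,V:(H>98)&(H<125)&(S>110)&(V>60)); c=biggest(m); print('blue',*rect('scene',c,.02))
for f in(60,):
  m=mask(b,175,180,240,235,lambda H,S,V:(S<f)&(V>170)); print('bar',*rect('scene',biggest(m),.03))
E
```

```text
blue ((638.638671875, -182.3760528564453), (100.87297821044922, 3.369457721710205), 79.24589538574219) [[ 627.5723  -231.61237]
 [ 630.8826  -232.24109]
 [ 649.705   -133.13974]
 [ 646.3947  -132.51102]]
bar ((660.3740844726562, -176.47511291503906), (279.9231262207031, 28.354408264160156), 79.7082290649414) [[ 621.4193   -311.65186 ]
 [ 649.3175   -316.7177  ]
 [ 699.32886   -41.29837 ]
 [ 671.43066   -36.232513]]
```

>>> carry_out:
  deltas:
    - [-2,0.3,0.5,0,0,0]
    - [-3.5,0.6,1,0,0,0]
    - [-3.5,0.6,1,0,0,0]

```text
time: 6.95
tool_pos: [0.5976, -0.1599, 0.0533]
orientation: [-90.2, 0.0, -100.3]
force: [-6.3, 0.3, -2.4]
grip_width: 0.209
```

>>> carry_out:
  deltas:
    - [0,0,0,0,0,0]
    - [0,0,0,0,0,0]
    - [0,0,0,0,0,0]
    - [0,0,0,0,0,0]
    - [0,0,0,0,0,0]
  jaw: 0.6

```text
time: 7.45
tool_pos: [0.6002, -0.1605, 0.0546]
orientation: [-89.9, -0.0, -100.3]
force: [1.0, 0.2, -0.4]
grip_width: 0.598
```

>>> carry_out:
  deltas:
    - [0,0,20,0,0,0]
    - [0,0,60,0,0,0]
    - [-10,20,100,0,0,0]
    - [-30,60,130,0,0,0]
    - [-50,110,150,0,0,0]
    - [-70,160,160,0,0,0]
    - [-90,210,160,0,0,0]
    - [-110,260,160,0,0,0]
    - [-120,300,160,0,0,0]
    - [-130,340,160,0,0,0]
    - [-140,360,160,0,0,0]
    - [-140,360,160,0,0,0]

```text
time: 8.65
tool_pos: [0.4582, 0.2028, 0.2144]
orientation: [-90.0, 0.1, -100.0]
force: [0.6, -0.5, 0.3]
grip_width: 0.599
```

```bash
python3 - <<'E'
from meas import *
a=snap('top','top2.png'); b=snap('scene','scene3.png'); print(arm.observe()['qpos'].round(1),arm.observe()['orientation'])
cv2.imwrite('pics/crop2.png',np.hstack([cv2.resize(a[130:240,230:360],(390,330)),cv2.resize(b[150:260,160:290],(390,330))])[:,:,::-1])
m=mask(a,240,140,350,230,lambda H,S,V:(H>98)&(H<125)&(S>90)&(V>60)); print('blue',*rect('top',biggest(m),.02))
m=mask(a,240,163,350,232,lambda H,S,V:((S<50)&(V>110))|((H>98)&(H<125)&(S>90)&(V>60))); print('board',*rect('top',biggest(m),.02))
E
```

```text
[ 20.7  -3.4 113.7  -0.   69.7  30.9] [-8.99559225e+01 -8.78433528e-03 -1.00131856e+02]
blue ((645.3658447265625, -168.6669921875), (137.07444763183594, 12.55318832397461), 79.77107238769531) [[ 627.01807 -235.00027]
 [ 639.3717  -237.22949]
 [ 663.7136  -102.33371]
 [ 651.36    -100.10449]]
board ((596.073974609375, -160.0460205078125), (139.8282470703125, 106.4246826171875), 79.70866394042969) [[ 531.2273  -219.32881]
 [ 635.9398  -238.34193]
 [ 660.92065 -100.76323]
 [ 556.2081   -81.75011]]
```

View pics/crop2.png

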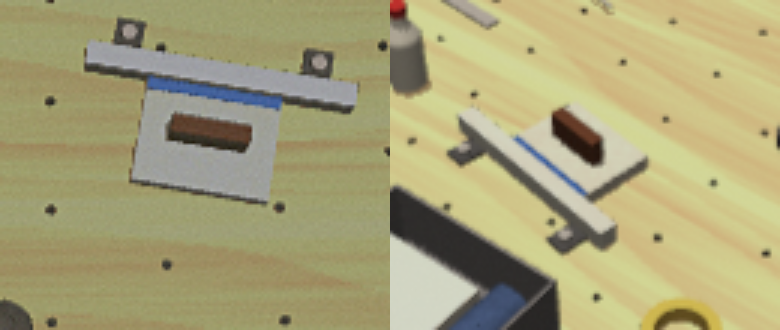

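Board is flush and fully backed: blue edge 79.8°, bar 79.7°, and it spans the bar's middle. Now the crank, at about (432, 281).

>>> carry_out:
  deltas:
    - [-10,30,0,0,0,0]
    - [-20,60,0,0,0,0]
    - [-26,78,0,0,0,0]
    - [-26,78,-20,0,0,0]
    - [-26,78,-40,0,0,0]
    - [-26,78,-40,0,0,0]
  jaw: 0.9

```text
time: 9.35
tool_pos: [0.4322, 0.2754, 0.1711]
orientation: [-90.2, -0.2, -100.3]
force: [-0.1, -0.9, -0.1]
grip_width: 0.903
```

```bash
python3 - <<'E'
from meas import *
a=snap('top','top3.png'); b=snap('scene','scene4.png'); o=arm.observe(); print(o['tool_pos'],o['force'])
cv2.imwrite('pics/crop3.png',np.hstack([cv2.resize(a[170:280,90:220],(390,330)),cv2.resize(b[140:250,285:415],(390,330))])[:,:,::-1])
E
```

```text
[0.43389498 0.27656977 0.17395577] [0.20261783 0.51364763 0.08972024]
```

View pics/crop3.png

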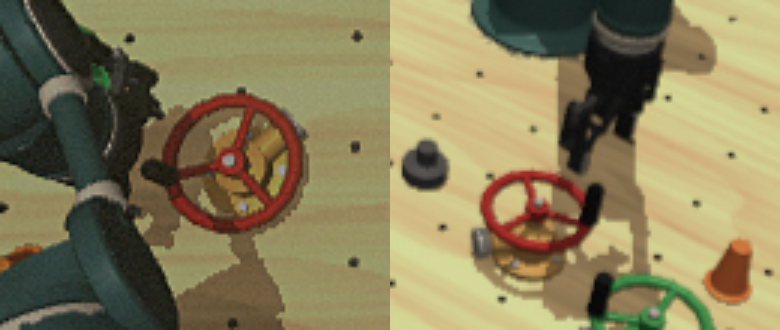

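```bash
python3 - <<'E'
from meas import *
f=np.array([np.cos(np.radians(-10.2)),np.sin(np.radians(-10.2)),0])
for z in(.155,):
  c=np.array([.433,.2765,z])
  for n,x0,y0,k in(('top',90,170,0),('scene',285,140,390)): print(n,((proj(n,np.array([c-f*.04,c,c+f*.04]))-[x0,y0])*3+[k,0]).round())
# crank top cap estimates
b=cv2.imread('pics/scene4.png')[:,:,::-1].copy()
m=mask(b,345,195,362,222,lambda H,S,V:V<70); c=biggest(m); print(c.min(0),c.max(0),c.mean(0))
print(proj('scene',[[.4325,.281,.137],[.4325,.281,.084]]),proj('top',[[.4325,.281,.137],[.4325,.281,.084]]))
E
```

```text
top [[139. 210.]
 [150. 165.]
 [161. 120.]]
scene [[615. 157.]
 [593. 174.]
 [571. 191.]]
[348 201] [355 215] [351.71875 207.96875]
[[353.19278053 202.25951034]
 [350.56824315 213.26807576]] [[140.26492986 225.94535582]
 [145.69591776 228.32865646]]
```

>>> carry_out:
  deltas:
    - [-1,4,0,0,0,0]
    - [-1,4,-20,0,0,0]
    - [-1,4,-40,0,0,0]
    - [-1,4,-52,0,0,0]
    - [-1,4,-52,0,0,0]

```text
time: 9.95
tool_pos: [0.4317, 0.2811, 0.1209]
orientation: [-90.1, -0.1, -100.3]
force: [0.2, 0.2, -0.9]
grip_width: 0.901
```

>>> carry_out:
  deltas:
    - [0,0,0,0,0,0]
    - [0,0,0,0,0,0]
    - [0,0,0,0,0,0]
    - [0,0,0,0,0,0]
    - [0,0,0,0,0,0]
    - [0,0,0,0,0,0]
    - [0,0,0,0,0,0]
    - [0,0,0,0,0,0]
  jaw: 0
  grip_force: 50

```text
time: 10.75
tool_pos: [0.433, 0.2821, 0.1232]
orientation: [-89.9, 0.1, -100.3]
force: [-1.6, -0.9, 5.9]
grip_width: 0.202
```

```bash
python3 - <<'E'
from meas import *
P=[]
for i in range(4):
    b=snap('scene','scene5.png'); o=arm.observe(); P.append(o['tool_pos']); 
print(np.array(P).round(4),o['force'])
cv2.imwrite('pics/crop4.png',cv2.resize(b[130:250,285:425],(700,600))[:,:,::-1])
E
```

```text
[[0.4329 0.2821 0.1231]
 [0.4329 0.2821 0.1232]
 [0.433  0.2821 0.1232]
 [0.4329 0.2821 0.1232]] [-1.735183   -0.08484072  5.25766787]
```

View pics/crop4.png

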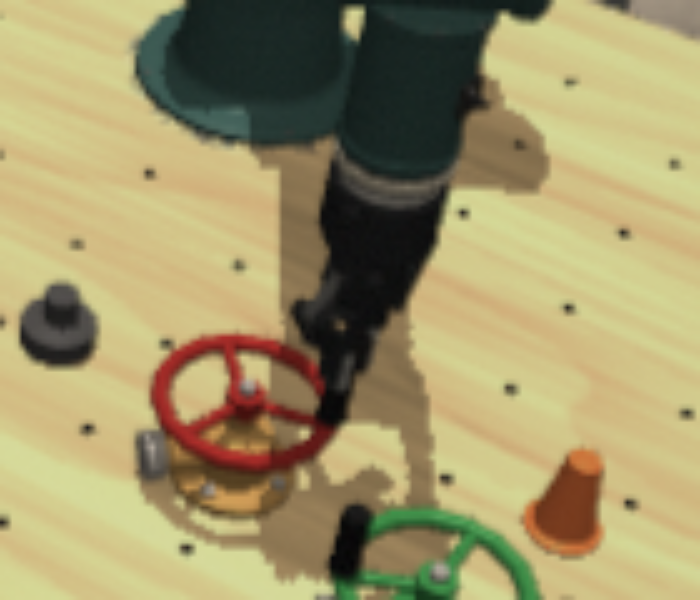

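Crank is held between the fingers (handle at crop (335,385), opening 0.20). Now the circle offsets for clockwise turning.

```bash
cat > circ.py <<'E'
import numpy as np,sys
# offsets from commanded angle a0 through steps, radius r: rows
def rows(a0,steps,r=60.,z=0,off=(0,0)):
    a=np.radians(a0);P=[]
    for s in steps:
        b=np.radians(a0+s); P.append([round(float(r*(np.cos(b)-np.cos(a))+off[0]),1),round(float(r*(np.sin(b)-np.sin(a))+off[1]),1),z,0,0,0])
    print(a0,'->',a0+steps[-1],P)
E
python3 - <<'E'
from circ import *
rows(102.5,[-7.5*i for i in range(1,13)],z=2,off=(1,-0.4))
for a in np.arange(12.5,-200,-10): rows(a,[-4,-8,-10,-10])
E
```

```text
102.5 -> 12.5 [[8.8, 0.8, 2, 0, 0, 0], [16.6, 1.0, 2, 0, 0, 0], [24.4, 0.1, 2, 0, 0, 0], [32.0, -1.8, 2, 0, 0, 0], [39.3, -4.6, 2, 0, 0, 0], [46.2, -8.4, 2, 0, 0, 0], [52.6, -13.0, 2, 0, 0, 0], [58.2, -18.4, 2, 0, 0, 0], [63.1, -24.6, 2, 0, 0, 0], [67.2, -31.3, 2, 0, 0, 0], [70.4, -38.5, 2, 0, 0, 0], [72.6, -46.0, 2, 0, 0, 0]]
12.5 -> 2.5 [[0.8, -4.1, 0, 0, 0, 0], [1.2, -8.3, 0, 0, 0, 0], [1.4, -10.4, 0, 0, 0, 0], [1.4, -10.4, 0, 0, 0, 0]]
2.5 -> -7.5 [[0.0, -4.2, 0, 0, 0, 0], [-0.2, -8.4, 0, 0, 0, 0], [-0.5, -10.4, 0, 0, 0, 0], [-0.5, -10.4, 0, 0, 0, 0]]
-7.5 -> -17.5 [[-0.7, -4.1, 0, 0, 0, 0], [-1.7, -8.2, 0, 0, 0, 0], [-2.3, -10.2, 0, 0, 0, 0], [-2.3, -10.2, 0, 0, 0, 0]]
-17.5 -> -27.5 [[-1.4, -3.9, 0, 0, 0, 0], [-3.1, -7.8, 0, 0, 0, 0], [-4.0, -9.7, 0, 0, 0, 0], [-4.0, -9.7, 0, 0, 0, 0]]
-27.5 -> -37.5 [[-2.1, -3.6, 0, 0, 0, 0], [-4.4, -7.1, 0, 0, 0, 0], [-5.6, -8.8, 0, 0, 0, 0], [-5.6, -8.8, 0, 0, 0, 0]]
-37.5 -> -47.5 [[-2.7, -3.2, 0, 0, 0, 0], [-5.5, -6.3, 0, 0, 0, 0], [-7.1, -7.7, 0, 0, 0, 0], [-7.1, -7.7, 0, 0, 0, 0]]
-47.5 -> -57.5 [[-3.2, -2.7, 0, 0, 0, 0], [-6.6, -5.2, 0,
[... 1141 characters left out ...]
.5 -> -157.5 [[-2.1, 3.6, 0, 0, 0, 0], [-4.0, 7.4, 0, 0, 0, 0], [-4.8, 9.3, 0, 0, 0, 0], [-4.8, 9.3, 0, 0, 0, 0]]
-157.5 -> -167.5 [[-1.5, 3.9, 0, 0, 0, 0], [-2.7, 7.9, 0, 0, 0, 0], [-3.1, 10.0, 0, 0, 0, 0], [-3.1, 10.0, 0, 0, 0, 0]]
-167.5 -> -177.5 [[-0.8, 4.1, 0, 0, 0, 0], [-1.2, 8.3, 0, 0, 0, 0], [-1.4, 10.4, 0, 0, 0, 0], [-1.4, 10.4, 0, 0, 0, 0]]
-177.5 -> -187.5 [[-0.0, 4.2, 0, 0, 0, 0], [0.2, 8.4, 0, 0, 0, 0], [0.5, 10.4, 0, 0, 0, 0], [0.5, 10.4, 0, 0, 0, 0]]
-187.5 -> -197.5 [[0.7, 4.1, 0, 0, 0, 0], [1.7, 8.2, 0, 0, 0, 0], [2.3, 10.2, 0, 0, 0, 0], [2.3, 10.2, 0, 0, 0, 0]]
-197.5 -> -207.5 [[1.4, 3.9, 0, 0, 0, 0], [3.1, 7.8, 0, 0, 0, 0], [4.0, 9.7, 0, 0, 0, 0], [4.0, 9.7, 0, 0, 0, 0]]
```

>>> carry_out:
  deltas:
    - [8.8,0.8,2,0,0,0]
    - [16.6,1.0,2,0,0,0]
    - [24.4,0.1,2,0,0,0]
    - [32.0,-1.8,2,0,0,0]
    - [39.3,-4.6,2,0,0,0]
    - [46.2,-8.4,2,0,0,0]
    - [46.2,-8.4,2,0,0,0]

```text
time: 11.65
tool_pos: [0.4802, 0.2724, 0.1235]
orientation: [-89.9, -0.0, -100.3]
force: [4.9, 2.7, -9.6]
grip_width: 0.202
```

>>> carry_out:
  deltas:
    - [6.4,-4.6,-1.2,0,0,0]
    - [12.0,-10.0,-1.2,0,0,0]
    - [16.9,-16.2,-1.2,0,0,0]
    - [21.0,-22.9,-1.2,0,0,0]
    - [24.2,-30.1,-1.2,0,0,0]
    - [26.4,-37.6,-1.2,0,0,0]
    - [26.4,-37.6,-1.2,0,0,0]

```text
time: 12.35
tool_pos: [0.5051, 0.2339, 0.1232]
orientation: [-90.0, -0.1, -100.3]
force: [-3.6, -2.3, 3.2]
grip_width: 0.201
```

>>> carry_out:
  deltas:
    - [0.8,-4.1,0,0,0,0]
    - [1.2,-8.3,0,0,0,0]
    - [1.4,-10.4,0,0,0,0]
    - [1.4,-10.4,0,0,0,0]

```text
time: 12.75
tool_pos: [0.5061, 0.2252, 0.1232]
orientation: [-90.0, 0.0, -100.3]
force: [-5.6, 0.6, 4.7]
grip_width: 0.202
```

```bash
cat > fit.py <<'E'
import numpy as np
from scipy.optimize import least_squares
from workcell import arm
P=[[432.9,282.1],[480.2,272.4],[505.1,233.9]]
def go(Q):
    Q=np.array(Q,float); s=least_squares(lambda c:np.hypot(*(Q-c).T)-60,[446,222]).x
    print('hub',s.round(1),'res',(np.hypot(*(Q-s).T)-60).round(1),'ang',np.degrees(np.arctan2(*(Q-s).T[::-1])).round(1)); return s
E
python3 - <<'E'
from fit import *
o=arm.observe();print(o['tool_pos'],o['force']);go(P+[o['tool_pos'][:2]*1000])
E
```

```text
[0.5060931  0.22521766 0.12321132] [-5.6317457   0.57594119  4.69912315]
hub [446.  223.4] res [ 0.2 -0.2  0.   0.1] ang [102.6  55.1  10.1   1.8]
```

>>> carry_out:
  deltas:
    - [-0.8,-4.2,0,0,0,0]
    - [-1.4,-8.4,0,0,0,0]
    - [-2.0,-10.4,0,0,0,0]
    - [-2.0,-10.4,0,0,0,0]

```text
time: 13.15
tool_pos: [0.5052, 0.2146, 0.1232]
orientation: [-89.9, 0.0, -100.3]
force: [-0.8, 0.5, 2.6]
grip_width: 0.195
```

>>> carry_out:
  deltas:
    - [-0.8,-4.1,0,0,0,0]
    - [-1.8,-8.2,0,0,0,0]
    - [-2.4,-10.2,0,0,0,0]
    - [-2.4,-10.2,0,0,0,0]

```text
time: 13.55
tool_pos: [0.5026, 0.2041, 0.1232]
orientation: [-89.9, -0.0, -100.3]
force: [0.9, 0.0, 3.2]
grip_width: 0.197
```

>>> carry_out:
  deltas:
    - [-1.5,-3.9,0,0,0,0]
    - [-3.2,-7.8,0,0,0,0]
    - [-4.1,-9.7,0,0,0,0]
    - [-4.1,-9.7,0,0,0,0]

```text
time: 13.95
tool_pos: [0.4982, 0.1944, 0.1232]
orientation: [-90.0, -0.0, -100.3]
force: [1.8, 0.1, 5.0]
grip_width: 0.2
```

>>> carry_out:
  deltas:
    - [-2.1,-3.6,0,0,0,0]
    - [-4.5,-7.1,0,0,0,0]
    - [-7.0,-10.4,0,0,0,0]
    - [-7.0,-10.4,0,0,0,0]

```text
time: 14.35
tool_pos: [0.4907, 0.1838, 0.1232]
orientation: [-90.0, -0.0, -100.3]
force: [2.1, -1.5, 7.3]
grip_width: 0.201
```

>>> carry_out:
  deltas:
    - [-2.9,-3.0,0.5,0,0,0]
    - [-6.0,-5.8,0.5,0,0,0]
    - [-9.2,-8.5,0.5,0,0,0]
    - [-9.2,-8.5,0.5,0,0,0]

```text
time: 14.75
tool_pos: [0.4865, 0.1796, 0.1235]
orientation: [-89.4, 0.6, -100.3]
force: [18.4, 14.3, -13.5]
grip_width: 0.201
```

>>> carry_out:
  deltas:
    - [2.0,1.9,0,0,0,0]
    - [2.0,1.9,0,0,0,0]
    - [2.0,1.9,0,0,0,0]

```text
time: 15.05
tool_pos: [0.4869, 0.1799, 0.1234]
orientation: [-89.6, 0.3, -100.3]
force: [13.2, 6.8, -6.0]
grip_width: 0.198
```

```bash
python3 - <<'E'
from fit import *
from circ import rows
o=arm.observe();print(o['time'],o['tool_pos'],o['force'],o['qpos'].round(1))
s=go(P+[[506.1,225.2],[505.2,214.6],[502.6,204.1],[498.2,194.4],[490.7,183.8],[486.5,179.6],o['tool_pos'][:2]*1000])
for a in(-47,133):rows(a,[15*i for i in range(1,13)],r=60)
E
```

```text
15.05 [0.48685692 0.17991949 0.12341213] [13.17962625  6.84279826 -5.98235685] [1.750e+01 3.200e+00 1.173e+02 1.000e-01 5.900e+01 2.770e+01]
hub [445.8 223.6] res [-0.  -0.3  0.1  0.3  0.  -0.  -0.1 -0.1 -0.1 -0.1] ang [102.5  54.9   9.9   1.6  -8.6 -18.9 -29.1 -41.6 -47.2 -46.8]
-47 -> 133 [[10.0, 12.1, 0, 0, 0, 0], [16.5, 26.3, 0, 0, 0, 0], [19.0, 41.8, 0, 0, 0, 0], [17.5, 57.4, 0, 0, 0, 0], [12.1, 72.0, 0, 0, 0, 0], [3.0, 84.8, 0, 0, 0, 0], [-9.1, 94.8, 0, 0, 0, 0], [-23.4, 101.3, 0, 0, 0, 0], [-38.8, 103.8, 0, 0, 0, 0], [-54.4, 102.3, 0, 0, 0, 0], [-69.1, 96.9, 0, 0, 0, 0], [-81.8, 87.8, 0, 0, 0, 0]]
133 -> 313 [[-10.0, -12.1, 0, 0, 0, 0], [-16.5, -26.3, 0, 0, 0, 0], [-19.0, -41.8, 0, 0, 0, 0], [-17.5, -57.4, 0, 0, 0, 0], [-12.1, -72.0, 0, 0, 0, 0], [-3.0, -84.8, 0, 0, 0, 0], [9.1, -94.8, 0, 0, 0, 0], [23.4, -101.3, 0, 0, 0, 0], [38.8, -103.8, 0, 0, 0, 0], [54.4, -102.3, 0, 0, 0, 0], [69.1, -96.9, 0, 0, 0, 0], [81.8, -87.8, 0, 0, 0, 0]]
```

Hard stop found at crank angle −47°: about 23 N opposing, position unchanged when pressed, and 150° (0.42 turn) from the start. Now back off two turns anticlockwise.

>>> carry_out:
  deltas:
    - [13.0,14.3,0,0,0,0]
    - [19.5,28.5,0,0,0,0]
    - [22.0,44.0,0,0,0,0]
    - [20.5,59.6,0,0,0,0]
    - [15.1,74.2,0,0,0,0]
    - [6.0,87.0,0,0,0,0]
    - [-6.1,97.0,0,0,0,0]
    - [-20.4,103.5,0,0,0,0]
    - [-35.8,106.0,0,0,0,0]
    - [-51.4,104.5,0,0,0,0]
    - [-66.1,99.1,0,0,0,0]
    - [-78.8,90.0,0,0,0,0]

```text
time: 16.25
tool_pos: [0.4045, 0.2677, 0.1232]
orientation: [-89.9, -0.0, -100.2]
force: [8.6, -5.7, 2.9]
grip_width: 0.197
```

>>> carry_out:
  deltas:
    - [-8.8,-13.3,0,0,0,0]
    - [-15.3,-27.5,0,0,0,0]
    - [-17.8,-43.0,0,0,0,0]
    - [-16.3,-58.6,0,0,0,0]
    - [-10.9,-73.2,0,0,0,0]
    - [-1.8,-86.0,0,0,0,0]
    - [10.3,-96.0,0,0,0,0]
    - [24.6,-102.5,0,0,0,0]
    - [40.0,-105.0,0,0,0,0]
    - [55.6,-103.5,0,0,0,0]
    - [70.3,-98.1,0,0,0,0]
    - [83.0,-89.0,0,0,0,0]

```text
time: 17.45
tool_pos: [0.4861, 0.1784, 0.1231]
orientation: [-90.3, -0.0, -100.4]
force: [-6.3, 3.7, 10.1]
grip_width: 0.199
```

>>> carry_out:
  deltas:
    - [9.0,13.1,0.6,0,0,0]
    - [15.5,27.3,0.6,0,0,0]
    - [18.0,42.8,0.6,0,0,0]
    - [16.5,58.4,0.6,0,0,0]
    - [11.1,73.0,0.6,0,0,0]
    - [2.0,85.8,0.6,0,0,0]
    - [-10.1,95.8,0.6,0,0,0]
    - [-24.4,102.3,0.6,0,0,0]
    - [-39.8,104.8,0.6,0,0,0]
    - [-55.4,103.3,0.6,0,0,0]
    - [-70.1,97.9,0.6,0,0,0]
    - [-82.8,88.8,0.6,0,0,0]

```text
time: 18.65
tool_pos: [0.4042, 0.2674, 0.1234]
orientation: [-89.9, 0.0, -100.2]
force: [7.9, -4.7, -7.5]
grip_width: 0.199
```

>>> carry_out:
  deltas:
    - [-9.0,-13.1,-0.4,0,0,0]
    - [-15.5,-27.3,-0.4,0,0,0]
    - [-18.0,-42.8,-0.4,0,0,0]
    - [-16.5,-58.4,-0.4,0,0,0]
    - [-11.1,-73.0,-0.4,0,0,0]
    - [-2.0,-85.8,-0.4,0,0,0]
    - [10.1,-95.8,-0.4,0,0,0]
    - [24.4,-102.3,-0.4,0,0,0]
    - [39.8,-104.8,-0.4,0,0,0]
    - [55.4,-103.3,-0.4,0,0,0]
    - [70.1,-97.9,-0.4,0,0,0]
    - [70.1,-97.9,-0.4,0,0,0]

```text
time: 19.85
tool_pos: [0.4752, 0.1708, 0.1233]
orientation: [-90.2, 0.2, -100.4]
force: [-0.5, 6.1, -3.2]
grip_width: 0.2
```

```bash
python3 - <<'E'
from fit import *
arm.snapshot('top');o=arm.observe();print(o['time'],o['tool_pos'],o['force']);p=o['tool_pos'][:2]*1000
c=np.array([445.8,223.6]);print('ang',np.degrees(np.arctan2(*(p-c)[::-1])),'r',np.hypot(*(p-c)))
E
```

```text
19.9 [0.47482571 0.17059613 0.12335747] [-1.41112641  5.28044906 -3.8547818 ]
ang -61.294227808695275 r 60.430967941569925
```

>>> carry_out:
  deltas:
    - [4.0,2.6,0,0,0,0]
    - [8.0,6.0,0,0,0,0]
    - [11.3,9.7,0,0,0,0]
    - [11.3,9.7,0,0,0,0]
    - [11.3,9.7,0,0,0,0]
    - [11.3,9.7,0,0,0,0]

```text
time: 20.5
tool_pos: [0.4868, 0.1795, 0.1234]
orientation: [-90.0, 0.0, -100.3]
force: [0.2, 1.4, -5.4]
grip_width: 0.2
```

```bash
python3 - <<'E'
from fit import *
from meas import *
a=snap('top','top6.png');b=snap('scene','scene6.png');o=arm.observe();print(o['time'],o['tool_pos'],o['force'],o['grip_width']);p=o['tool_pos'][:2]*1000
c=np.array([445.8,223.6]);print('ang',np.degrees(np.arctan2(*(p-c)[::-1])),'r',np.hypot(*(p-c)))
cv2.imwrite('pics/fin.png',np.hstack([cv2.resize(a[120:270,80:370],(0,0),fx=1.38,fy=1.38*2),cv2.resize(b[130:280,160:380],(0,0),fx=1.8,fy=2.76)])[:,:,::-1])
m=mask(a,240,140,350,230,lambda H,S,V:(H>98)&(H<125)&(S>90)&(V>60)); print('blue',rect('top',biggest(m),.02)[0])
E
```

```text
20.6 [0.48672302 0.17953551 0.12338201] [-0.50851898  0.59164115 -5.97115822] 0.19526396444322447
ang -47.116912337502214 r 60.13628251718327
blue ((645.455078125, -168.1722869873047), (138.07984924316406, 12.55318832397461), 79.77107238769531)
```

View pics/fin.png

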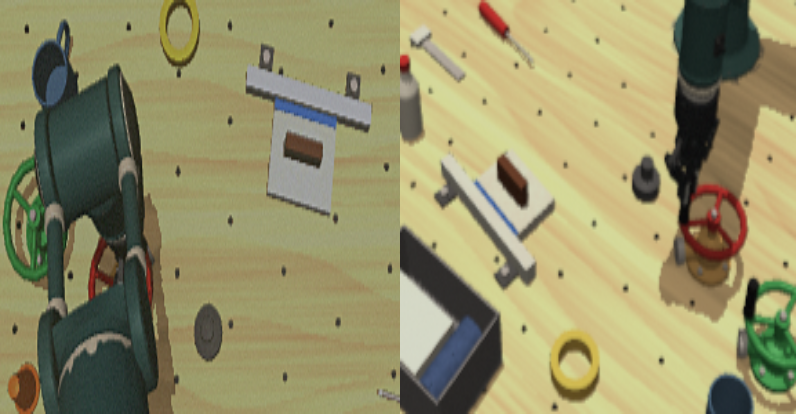

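The board is still flush against the bar. The fingers hold the crank on the red rim (crop (687,210)), the wheel is back at the stop bearing after two turns, and the bystanders are in place.

```bash
python3 -c "
from workcell import arm
print(arm.sign_off())"
```

```text
the job is handed in; nothing more can be done
None
```

I turned the board by its grip bar, set its blue edge against the stop bar, and then set the red valve to two turns open. The job was handed in at about 20.6 s, with the gripper still holding the crank handle.

- **Board:** in the last top view the blue edge lies at 79.8° and the bar at about 79.7°. The edge is flush, and the bar extends past both of its ends.
- **Valve closed:** the wheel turned 150° clockwise (0.42 turn) and stopped hard at a crank angle of −47°, with about 23 N opposing. When I eased the push, the handle stayed there within 0.5°.
- **Backed off:** after two turns anticlockwise the crank ended at −47.1°. From the arm's readings that is within about 0.3° of two full turns; I could not check the wheel angle separately in the images.
- **Grip:** the fingers still hold the handle with 50 N set (opening 0.20). The remaining side force was under 1 N, and about 6 N acted along the vertical.
- **Other things on the table:** those in view in the last picture (weight, tape, mug, spool, oil, driver, clip and the green wheel) looked unmoved. I did not measure them. No check failed.

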